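# Press the bronze bushing into the bearing block

## Robot

A 6-joint arm with a two-finger parallel gripper is mounted at the origin on the work surface. World frame = base frame: x ahead of the robot, y to its left, z up, the work surface at z = 0. Lengths are in m, angles in rad, forces in N, time in s.
With the tool pointing down it reaches from about 0.3 to 0.875 m from the base axis. Payload 6.4 kg.
Tool frame: the origin (TCP) lies on the centre line of the jaws, within the pads' length; the fingertips stand 11 mm ahead of it and the grasp point (between the pads) lies 8 mm behind it; x points along the fingers, y is the direction in which the jaws open and shut, and the axes are right-handed (so a half turn about x gives the same grasp; the last joint's range is limited). The gripper opens to 85 mm and grips with 20 to 120 N. Pads are 22 mm wide; open, the fingers measure 114 mm over their backs; the gripper's body (76 mm by 85 mm) begins 54 mm behind the grasp point. The pads swing forward as they close: fully open they stand 13 mm farther back than shut.
Start: joints at [1.053, 0.181, 1.607, -0, 1.354, -0.206], TCP at [0.176, 0.547, 0.242] pointing down, gripper open.
Joint ranges: [-2.99, 2.99], [-0.89, 2.07], [0.3, 2.58], [-1.14, 4.28], [0, 2.63], [-3.12, 3.12]. Speed limits (rad/s): [2.57, 2.57, 3.01, 3.14, 3.14, 3.14].

## Interface

Orientations are given as a unit quaternion [w, x, y, z].
In Python, from bench import ctrl, camera, hand_in gives the robot as it stands. The module is installed in compiled form; this text tells all that it offers.
- The arm moves only by the tool drive_tool, never from a script. Its argument "increments" is a list of rows, each a list of 7 numbers: the shift along the tool's x, y, z in m, then the turn, a rotation vector about the tool's x, y, z in degrees, then the gripper's target within -1 to 1 (fully open at 1, half-way at 0, shut at -1). In form: [[dx, dy, dz, rx, ry, rz, claw], ...]. A call has 1 to 10 rows; each row shifts and turns the commanded pose from where the row before left it, along the tool's axes as they then stand; what a row does not reach is not made up. A row lasts 1/8 s, in which the tool goes at most 62.5 mm and 10.7 degrees, less where a joint would pass 70% of its speed; a pose out of reach is approached as far as the arm can. A call is refused whole if a number of a shift passes 0.0625 or a number of a turn 10.7, either way. A call with a gripper value outside its range is refused whole. The fingers move at their own pace and stop on an object; the grip force is fixed at half the most. Time passes only in rows, so rows that do not move let the fingers close. It gives the time, the measured TCP pose, the force and the opening at its end, in the units of the state.
- ctrl.get_obs(): the state, without advancing time (a new reading comes with each control period).
- camera(name): name is "scene" or "top" or "wrist"; returns a dict with "img" (400x640x3 uint8, red, green, blue), "depth" (400x640 float32, m along the optical axis (not along the pixel's ray), 0 where there is no reading), "fx", "fy", "cx", "cy" (pixels), "k1" (the pictures are not rectified: a ray, as slopes to the right and down, at radius r is drawn at 1 + k1 r^2 times it, then the intrinsics apply), "world_from_camera" (4x4, takes a point from camera to world coordinates); the wrist camera has in their place "hand_eye" (4x4, takes a point from camera to tool coordinates, whose origin is the TCP and whose axes are the tool frame's). Camera axes: x right, y down, z forward; pixel columns grow to the right and rows downward; lengths in m; the calibration is good to about 2 mm. A picture is of the moment at which its call begins: read the wrist's pose just before it.
- hand_in(): hands the job in, once; it reports no verdict.
The state is a dict: "time_s": time; "q": joint angles; "dq": joint speeds; "joint_efforts": joint torques, N m; "eef_pos": TCP position; "eef_rot": TCP orientation; "wrist_force": force on the tool from outside, world axes, zero at the start; "torque": the same for the moment, N m; "opening": opening from 0.0 (shut) to 1.0 (fully open).
Only numpy, scipy, OpenCV 4.12 (cv2) and the standard library are available. Lean on these libraries where they do the work, as an engineer would, in place of code of your own. Each camera call takes 0.05 s, during which the arm holds its last target.

## Task

Fit the bearing block that is clamped in the red vice with its bronze bushing: from the wooden board take the headed bushing whose shank suits the bore, start it square in the bore and press it straight down until its shoulder is fully home on the block's face all round. It is a light press fit, so feel for the shoulder to bottom and never bear on the block's face with more than 35 newtons. Leave everything else on the bench where it lies and let go of the bushing when it is home.

Things in the scene. Friction and masses are not known exactly. Their poses are not given: they have to be found in the camera images.
- bushing: The bronze bushing to be fitted: a short plain shank 24 mm in diameter and 24 mm long with a 2 mm chamfer round its foot, under a round head 34 mm in diameter and 10 mm thick (34 mm tall in all, 16 mm hole down its axis, about 120 g). It stands shank down on the wooden board. Origin at the centre of its foot, z up its axis. Grip it by the head.
- bushing_shoulder (a point): Centre of the bushing's shoulder, the underside of its head, 24 mm above its foot. Fit: pushing the bushing down slowly straight down takes about 10 to 17 N from 5 mm deep, rising to about 17 to 24 N over the last 8 mm (more if fast or crooked), varying from piece to piece; it stays where it is left. When the shoulder meets the block's face the resistance rises steeply.
- block: The aluminium bearing block, 50 mm (x) by 94 mm (y) by 50 mm high, held fast in the vice with its flat top face level, 75 mm above the bench and 15 mm above the vice's jaws. Origin at the centre of its underside. Its one large hole is the bore, 16 mm from the block's centre towards its +y end; two small screw holes lie near the -y end.
- bore_mouth (a point): Centre of the bore's chamfered mouth, in the plane of the block's top face. The bore is vertical and goes right through. Its first 5 mm are 25 mm in diameter, so that the bushing's foot drops in freely; below that it grips the 24 mm shank (light press fit).
- vice: Red drill-press vice with the block in its jaws, fixed to the bench: 250 by 142 mm, jaws 60 mm high; the screw and its bar (up to 80 mm high) are 120 to 170 mm from the origin along -x. Origin under its middle at bench height, the block straight above it to within 15 mm along y.
- board: Dark wooden board 130 mm (x) by 270 mm (y), 12 mm thick, fixed to the bench; origin at the centre of its underside. The bushing, the big bushing and the sleeve stand on it in a row along its y axis, about 88 mm apart and up to 20 mm to either side of the line, in any order; nothing else is on it.
- big_bushing: A larger bronze bushing of the same shape that does not fit the bore: shank 32 mm, head 46 mm in diameter, 34 mm tall, on the board, standing upright; origin at the centre of its foot, z up its axis. Not to be used.
- sleeve: A plain bronze sleeve without a head, 24 mm in diameter, 34 mm tall, on the board, standing upright; origin at the centre of its foot, z up its axis. Not to be used.
- cup: Paper drinking cup with lid and straw, 88 mm wide, 180 mm tall, on the left of the bench; origin at the centre of its foot.
- tape: Roll of tape lying flat, 96 mm in diameter, 24 mm high, at the far side of the bench; origin at the centre of its underside.
- screwdriver: Screwdriver with red handle, 190 mm long, lying at the far side of the bench; origin under its middle.
- pliers: Pliers with red handles, 165 mm long, lying on the left of the bench; origin under the pivot.
- multimeter: Yellow hand multimeter, 145 by 75 by 43 mm, lying on the left of the bench; origin at the centre of its underside.
- strip1: Wooden offcut 160 by 35 by 18 mm lying on the right of the bench; origin at the centre of its underside.
- strip2: Wooden offcut 150 by 40 by 22 mm lying on the right of the bench; origin at the centre of its underside.
- wrench: Steel spanner, 140 mm long, lying flat, 8 mm high, between the vice and the board; origin under its middle.

How it is judged:
On the way, in this order (a step that is already met when the one before it is completed fails the run):
1. the bushing is started square in the bore: its foot at least 3 mm below the block's face and its shoulder still well clear of it (z of bushing in the frame of bore_mouth below -0.003 m and z of bushing_shoulder in the frame of bore_mouth above 0.003 m and horizontal distance between bushing_shoulder and bore_mouth below 0.004 m and angle between the z axis of bushing and the z axis of block, either way round below 0.12 rad and angle between bushing's own z axis and vertical below 0.12 rad), for 0.1 s.
2. the bushing is pressed home, its shoulder on the block's face (z of bushing_shoulder in the frame of bore_mouth between -0.003 and 0.0015 m and horizontal distance between bushing_shoulder and bore_mouth below 0.002 m and angle between the z axis of bushing and the z axis of block, either way round below 0.05 rad and angle between bushing's own z axis and vertical below 0.05 rad), for 0.2 s.
At the end, for the whole second after the job is handed in: The bushing is in the bore with its shoulder on the block's face: shoulder within 1.5 mm of the face, centred within 2 mm and upright within 0.05 rad, at rest and released (all of step 2 and linear speed of bushing below 0.01 m/s and contact force between the fingers and bushing below 0.1 N); the robot touches nothing.
It fails at once if the block's face or bore edge is loaded with more than 35 N by the bushing or the gripper (contact force between any of bushing, the fingers and block above 35 N).
It fails at once if another thing on the bench is shifted by more than 25 mm or knocked over (distance of any of big_bushing, sleeve, cup, tape, screwdriver, pliers, multimeter, strip1, strip2, wrench from where it was at the start of the episode above 0.025 m or angle between any of big_bushing, sleeve, cup, tape, screwdriver, pliers, multimeter, strip1, strip2, wrench's own z axis and vertical above 0.5 rad).
It also fails if it takes over 58 s, if anything falls off the work surface, if the arm or the gripper's body presses on something with over 40 N, if the wrist force passes 120 N, or if a joint passes its speed limit or range.

## Working session

There is one attempt and no reset: what is moved stays moved. The work goes in short steps, Python scripts to look and compute and a tool call to move; the robot and the scene stay as the last step left them, time stands still between calls to the robot, and variables do not carry over. Pictures are saved under pics/ and viewed, and the job is handed in when it is done.

Besides the shell and the picture viewer there is one more tool, called after "Call:" as a command line: name --pt "numbers of a row" for each row, then --argument value for the rest. drive_tool: Moves the arm, as the interface text tells. Its arguments: {"type":"object","properties":{"increments":{"type":"array","items":{"type":"array","items":{"type":"number"}}}},"required":["increments"]}

```bash
mkdir -p pics
cat > h.py <<'E'
import numpy as np, cv2
from bench import ctrl, camera, hand_in
def save(n,img): cv2.imwrite('pics/'+n+'.png',cv2.cvtColor(img,cv2.COLOR_RGB2BGR))
E
python3 - <<'E'
from h import *
import pickle
print(ctrl.get_obs())
for n in ['scene','top','wrist']:
    c=camera(n); save(n+'0',c['img']); pickle.dump(c,open(n+'0.pkl','wb'))
    print(n,{k:v for k,v in c.items() if k not in('img','depth')})
E
```

```text
{'time_s': 0.0, 'q': array([ 1.05273230e+00,  1.81546927e-01,  1.60805134e+00, -8.82078747e-07,
        1.35379756e+00, -2.06328692e-01]), 'dq': array([-7.72113907e-04, -8.47842209e-05, -1.31794787e-03,  3.25775767e-03,
        6.02048816e-04,  4.62812792e-04]), 'joint_efforts': array([-1.69969815e-03, -4.44874299e+01, -3.51335299e+01, -4.39744817e-04,
        9.05485213e-03, -2.12524935e-05]), 'eef_pos': array([0.17607734, 0.54679441, 0.24135989]), 'eef_rot': array([ 0.69830879,  0.10917298,  0.69876   , -0.1103655 ]), 'wrist_force': array([-0.44342889, -0.03235563, -0.277056  ]), 'torque': array([-0.00378599, -0.02945009,  0.00791628]), 'opening': 1.0007134916586524}
scene {'fx': 376.92859515184205, 'fy': 376.92859515184205, 'cx': 321.7179752591272, 'cy': 194.17978363787384, 'k1': -0.00827359082770906, 'world_from_camera': array([[ 0.1743221 ,  0.83093604, -0.5283532 ,  1.14173461],
       [ 0.98460396, -0.1541288 ,  0.08245819, -0.07268983],
       [-0.01291696, -0.53459294, -0.84501097,  0.95201916],
       [ 0.        ,  0.        ,  0.        ,  1.        ]])}
top {'fx': 450.29
[... 178 characters left out ...]
8735668,  0.46095104],
       [-0.9998068 , -0.01902666,  0.00493387,  0.02220122],
       [-0.00325197, -0.08743545, -0.99616488,  1.29552897],
       [ 0.        ,  0.        ,  0.        ,  1.        ]])}
wrist {'fx': 310.61928943830117, 'fy': 310.61928943830117, 'cx': 319.5318735669888, 'cy': 204.97358090984017, 'k1': -0.037558467580839576, 'hand_eye': array([[ 4.97495937e-04, -3.17531864e-01,  9.48247472e-01,
        -1.30976309e-01],
       [ 9.99999803e-01, -2.04732943e-04, -5.93204927e-04,
        -3.61359126e-04],
       [ 3.82498962e-04,  9.48247580e-01,  3.17531699e-01,
        -8.23917750e-02],
       [ 0.00000000e+00,  0.00000000e+00,  0.00000000e+00,
         1.00000000e+00]])}
```

View pics/top0.png

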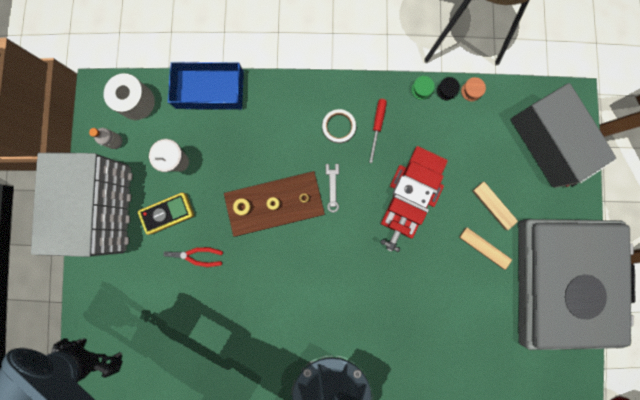

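View pics/scene0.png

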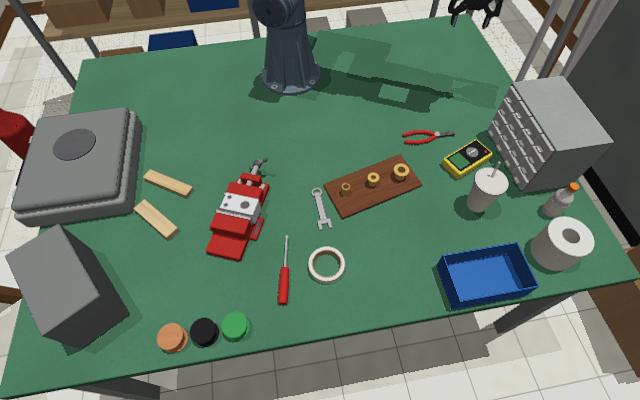

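View pics/wrist0.png

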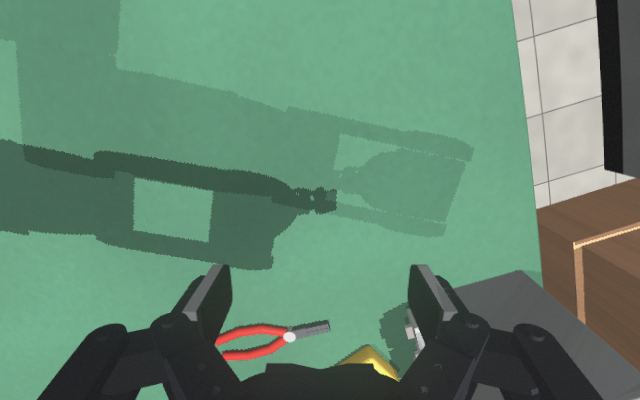

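Top view: on the board the big bushing is near (241,207), the middle one near (273,203) and the small sleeve near (305,198). The block sits in the vice around (410,192). I'll zoom in and measure.

```bash
cat >> h.py <<'E'
import pickle
from scipy.spatial.transform import Rotation as R
def K(c): return np.array([[c['fx'],0,c['cx']],[0,c['fy'],c['cy']],[0,0,1.]])
def dirs(c,uv):
    D=np.array([c['k1'],0,0,0,0.])
    p=cv2.undistortPoints(np.array(uv,float).reshape(-1,1,2),K(c),D).reshape(-1,2)
    return np.c_[p,np.ones(len(p))]
def T_wrist(o,c):
    T=np.eye(4); T[:3,:3]=R.from_quat(np.roll(o['eef_rot'],-1)).as_matrix(); T[:3,3]=o['eef_pos']
    return T@c['hand_eye']
def rays(c,uv,T=None):
    T=c['world_from_camera'] if T is None else T
    return T[:3,3], dirs(c,uv)@T[:3,:3].T
def onplane(c,uv,z,T=None):
    o,d=rays(c,uv,T); return o+d*((z-o[2])/d[:,2])[:,None]
def tri(o1,d1,o2,d2):
    d1=d1/np.linalg.norm(d1);d2=d2/np.linalg.norm(d2)
    A=np.c_[d1,-d2]; s=np.linalg.lstsq(A,o2-o1,rcond=None)[0]
    a=o1+s[0]*d1;b=o2+s[1]*d2
    return (a+b)/2,np.linalg.norm(a-b)
def project(c,P,T=None):
    T=c['world_from_camera'] if T is None else T
    W=np.linalg.inv(T); return cv2.projectPoints(np.array(P,float).reshape(-1,1,3),cv2.Rodrigues(W[:3,:3])[0],W[:3,3],K(c),np.array([c['k1'],0,0,0,0.]))[0].reshape(-1,2)
def get_w(n):
    o=ctrl.get_obs(); c=camera('wrist'); save(n,c['img']); c['T']=T_wrist(o,c); pickle.dump(c,open(n+'.pkl','wb')); return o,c
E
python3 - <<'E'
from h import *
c=pickle.load(open('top0.pkl','rb')); s=pickle.load(open('scene0.pkl','rb'))
a=cv2.resize(c['img'][160:250,215:455],None,fx=3.3,fy=3.3,interpolation=cv2.INTER_CUBIC)
b=cv2.resize(s['img'][145:265,200:440],None,fx=3.3,fy=3.3,interpolation=cv2.INTER_CUBIC)[:, :]
save('z1',a);save('z2',b)
print(onplane(c,[[241,207],[273,203],[305,198]],0.046), onplane(c,[[404,188],[400,200],[423,190]],0.075))
E
```

```text
[[0.52868013 0.26172411 0.046     ]
 [0.54161853 0.17252817 0.046     ]
 [0.55729925 0.08368516 0.046     ]] [[ 0.58757286 -0.18719809  0.075     ]
 [ 0.55452326 -0.17639132  0.075     ]
 [ 0.58309787 -0.23940161  0.075     ]]
```

View pics/z1.png

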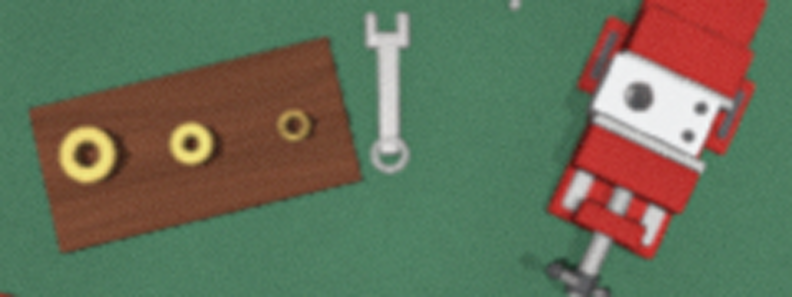

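View pics/z2.png

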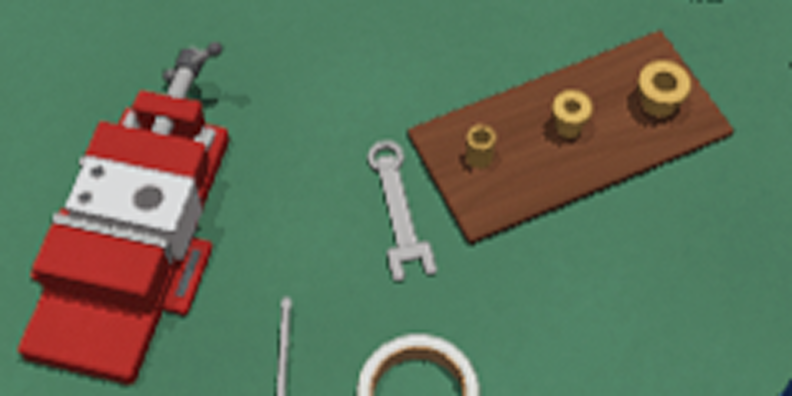

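Run:
```python
from h import *
c=pickle.load(open('top0.pkl','rb')); s=pickle.load(open('scene0.pkl','rb'))
o=ctrl.get_obs();M=R.from_quat(np.roll(o['eef_rot'],-1)).as_matrix();print(M.round(4))
f=lambda x,y,ox,oy:[x/3.3+ox-.35,y/3.3+oy-.35]
t=[f(88,155,215,160),f(191,144,215,160),f(638,96,215,160)]
u=[f(665,82,200,145),f(572,106,200,145),f(149,197,200,145)]
for a,b in zip(t,u):
    o1,d1=rays(c,[a]);o2,d2=rays(s,[b]);print(a,tri(o1,d1[0],o2,d2[0]))
print(onplane(c,[f(688,137,215,160),f(702,108,215,160)],.075))
# what tool frame: perp
p=np.array([.987,.159,0])
print(M.T@p, M.T@(np.array([.542,.172,.17])-o['eef_pos']))
```

```text
[[-6.000e-04  3.068e-01  9.518e-01]
 [-1.200e-03  9.518e-01 -3.068e-01]
 [-1.000e+00 -1.300e-03 -3.000e-04]]
[241.31666666666666, 206.61969696969697] (array([0.53020057, 0.2625283 , 0.04193863]), np.float64(0.0017786210630035197))
[272.52878787878785, 203.28636363636363] (array([0.54104154, 0.17438797, 0.04266973]), np.float64(0.0003313653747794996))
[407.98333333333335, 188.7409090909091] (array([ 0.58598709, -0.19857646,  0.0726963 ]), np.float64(5.797735297912962e-05))
[[ 0.55252191 -0.23978565  0.075     ]
 [ 0.5768064  -0.25145061  0.075     ]]
[-8.14878545e-04  4.54099763e-01  8.90641758e-01] [ 0.07180181 -0.24453616  0.46321772]
```

Call:
drive_tool --pt "0.0 -0.0222 0.0421 0 0 0 1" --pt "0.0 -0.0222 0.0421 0 0 0 1" --pt "0.0 -0.0222 0.0421 0 0 0 1" --pt "0.0 -0.0222 0.0421 0 0 0 1" --pt "0.0 -0.0222 0.0421 0 0 0 1" --pt "0.0 -0.0222 0.0421 0 0 0 1" --pt "0.0 -0.0222 0.0421 0 0 0 1" --pt "0.0 -0.0222 0.0421 0 0 0 1" --pt "0.0 -0.0222 0.0421 0 0 0 1" --pt "0.0 -0.0222 0.0421 0 0 0 1"

```text
time_s: 1.4
eef_pos: [0.5098, 0.2056, 0.2421]
eef_rot: [0.698, 0.11, 0.699, -0.11]
wrist_force: [0.3, 0.5, -0.5]
opening: 1.001
```

Call:
drive_tool --pt "0.01 0 0 10.5 0 0 1" --pt "0.01 0 0 10.5 0 0 1" --pt "0.01 0 0 10.5 0 0 1" --pt "0.01 0 0 10.5 0 0 1" --pt "0.01 0 0 10.5 0 0 1" --pt "0.01 0 0 10.5 0 0 1" --pt "0 0 0 0 0 0 1"

```text
time_s: 2.28
eef_pos: [0.5081, 0.2067, 0.1812]
eef_rot: [0.538, 0.457, 0.539, -0.459]
wrist_force: [0.7, 0.2, -0.1]
opening: 1.004
```

Run:
```python
from h import *
o,c=get_w('w1'); M=R.from_quat(np.roll(o['eef_rot'],-1)).as_matrix();print(o['time_s'],o['eef_pos'],M.round(4))
print(project(c,[[.541,.174,.046]],c['T']))
```

```text
2.275 [0.50814804 0.20669187 0.18119048] [[-2.400e-03  9.870e-01  1.604e-01]
 [-4.000e-04  1.604e-01 -9.871e-01]
 [-1.000e+00 -2.400e-03  0.000e+00]]
[[349.92819133 235.35416592]]
```

View pics/w1.png

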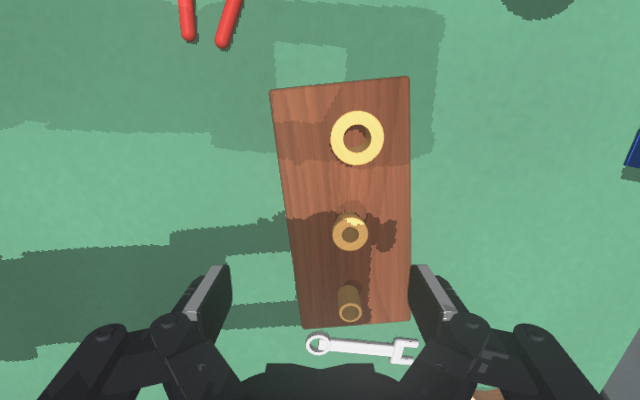

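Call:
drive_tool --pt "0.01 0.0137 0.0188 0 0 0 1" --pt "0.01 0.0136 0.0188 0 0 0 1" --pt "0.01 0 0 0 0 0 1" --pt "0 0 0 0 0 0 1"

```text
time_s: 2.82
eef_pos: [0.5411, 0.1734, 0.1506]
eef_rot: [0.537, 0.458, 0.539, -0.46]
wrist_force: [0.2, 0.2, -0.3]
opening: 0.997
```

Run:
```python
from h import *
o,c=get_w('w2'); print(o['time_s'],o['eef_pos'])
p=project(c,[[.541,.174,.046]],c['T'])[0];print(p)
x,y=p.astype(int)
save('w2z',cv2.resize(c['img'][y-60:y+60,x-80:x+80],None,fx=5,fy=5))
c1=pickle.load(open('w1.pkl','rb'))
save('w1z',cv2.resize(c1['img'][175:295,270:430],None,fx=5,fy=5))
print(x-80,y-60)
```

```text
2.825 [0.54113937 0.1734221  0.15064973]
[320.96866262 207.46434016]
240 147
```

View pics/w2z.png

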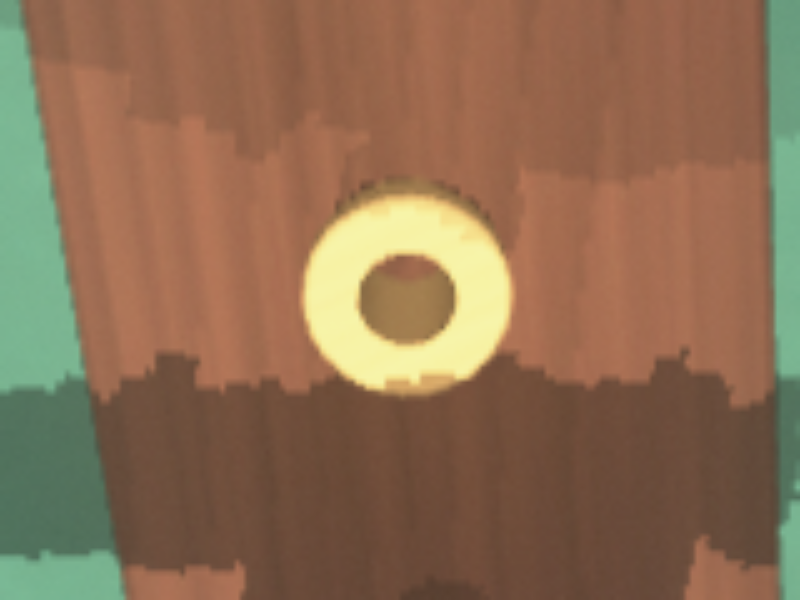

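View pics/w1z.png

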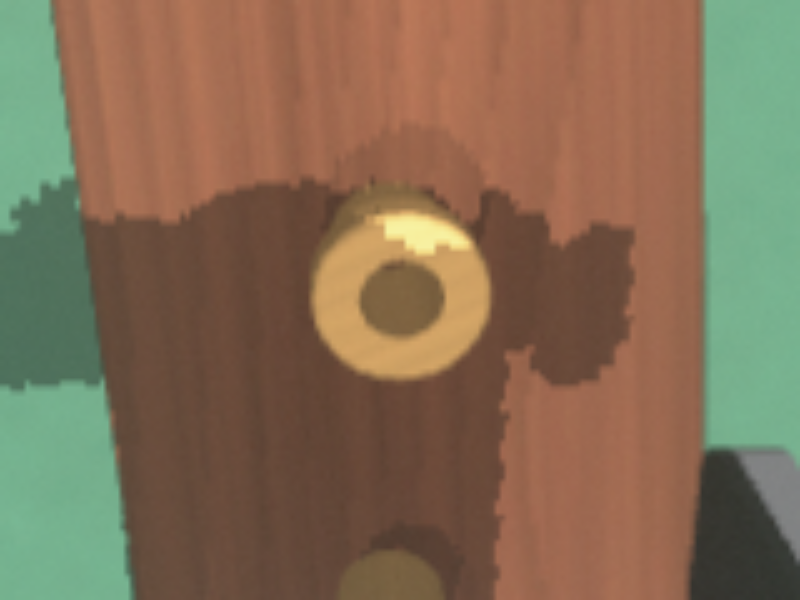

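View pics/w2.png

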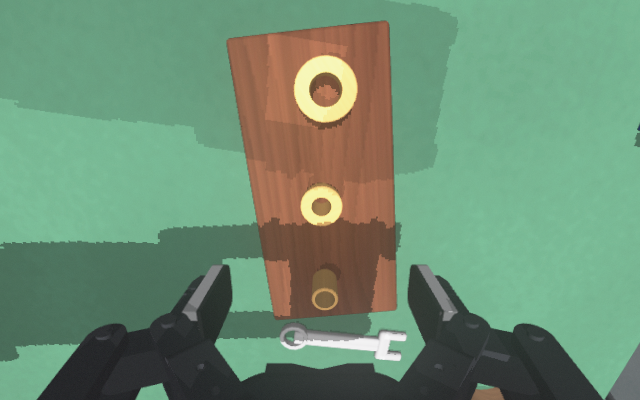

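Both views show the middle headed bushing: its head centre is at (349.8,233.6) in w1 and (321.2,205.5) in w2. The head is about 42 px across, which fits 34 mm.

Run:
```python
from h import *
c1=pickle.load(open('w1.pkl','rb'));c2=pickle.load(open('w2.pkl','rb'))
o1,d1=rays(c1,[[349.8,233.6]],c1['T']);o2,d2=rays(c2,[[321.2,205.5]],c2['T'])
print(tri(o1,d1[0],o2,d2[0]))
for c,p in((c1,[349.8,233.6]),(c2,[321.2,205.5])): print(onplane(c,[p],.046,c['T']))
D=c2['depth']; print(D[192:196,315:328].mean(), D[90-33:90-28,318:330])
P=(c2['T']@np.r_[dirs(c2,[[321,195]])[0]*D[195,321],1]);print(P)
P=(c2['T']@np.r_[dirs(c2,[[280,150]])[0]*D[150,280],1]);print(P)
# finger tips depth
for uv in [(222,268),(228,285),(420,268),(447,315),(195,315),(205,300)]:
    d=D[uv[1],uv[0]]; P=c2['hand_eye']@np.r_[dirs(c2,[uv])[0]*d,1]; print(uv,P.round(4))
```

```text
(array([0.54100349, 0.17479104, 0.04357188]), np.float64(0.00016887927494364915))
[[0.54053992 0.17573512 0.046     ]]
[[0.54091811 0.17567152 0.046     ]]
0.2463267 [[0.21298598 0.21387802 0.21478328 0.2142758  0.         0.21386607
  0.2146762  0.21442313 0.21580477 0.21427716 0.21392141 0.21413101]
 [0.21478713 0.21486185 0.21507959 0.21484855 0.21361187 0.21448287
  0.2158869  0.21514155 0.21427226 0.21625099 0.2156317  0.21428342]
 [0.21515921 0.21547166 0.21478556 0.21536401 0.21585387 0.21566196
  0.21520855 0.214384   0.21472019 0.2154417  0.21616988 0.21563995]
 [0.21546917 0.21460466 0.21441546 0.21557978 0.21495773 0.2147664
  0.21624315 0.21547869 0.2146073  0.21635076 0.21470523 0.21388325]
 [0.21480939 0.21547472 0.21511084 0.21447209 0.21487738 0.21578096
  0.21480313 0.21615066 0.21542911 0.21544717 0.2158765  0.21569413]]
[0.53938951 0.18414687 0.04545987 1.        ]
[0.49946108 0.20876721 0.01198394 1.        ]
(222, 268) [-0.0091 -0.0444 -0.0111  1.    ]
(228, 285) [-0.007  -0.0432 -0.001   1.    ]
(420, 268) [-0.0083  0.0444 -0.0107  1.    ]
(447, 315) [-0.0388  0.0451 -0.0091  1.    ]
(195, 315) [-0.0396 -0.0452 -0.0097  1.    ]
(205, 300) [-0.0332 -0.0435 -0.0115  1.    ]
```

Call:
drive_tool --pt "0.03 0.0002 -0.0018 0 0 0 0.0" --pt "0.02 0 0 0 0 0 0.0" --pt "0 0 0 0 0 0 0.0" --pt "0 0 0 0 0 0 0.0"

```text
time_s: 3.38
eef_pos: [0.5424, 0.1762, 0.1034]
eef_rot: [0.539, 0.459, 0.538, -0.458]
wrist_force: [-0.3, -0.3, 0.2]
opening: 0.498
```

Run:
```python
from h import *
o,c=get_w('w3'); print(o['time_s'],o['eef_pos'],o['opening'])
M=R.from_quat(np.roll(o['eef_rot'],-1)).as_matrix();print(M[:,0])
D=c['depth']; v,u=np.mgrid[180:400,150:500]; uv=np.c_[u.ravel(),v.ravel()]
P=dirs(c,uv)*D[180:400,150:500].ravel()[:,None]; P=P@c['hand_eye'][:3,:3].T+c['hand_eye'][:3,3]
for s in(-1,1):
  m=(D[180:400,150:500].ravel()>0)&(s*P[:,1]>.015)&(s*P[:,1]<.035)&(np.abs(P[:,2])<.013)&(P[:,0]<.025)&(P[:,0]>-.05)
  print(s,m.sum(),np.percentile(P[m,0],[1,50,97,99,99.7,100]),np.percentile(s*P[m,1],[1,5,50]))
```

```text
3.375 [0.54238555 0.17620176 0.10338553] 0.4982446898244542
[ 1.41051569e-03  1.75444849e-04 -9.99998990e-01]
-1 2922 [-0.04912762 -0.02626498  0.00398415  0.00684313  0.00869649  0.00991286] [0.02189426 0.02213014 0.02529272]
1 3095 [-0.04897881 -0.02666371  0.00377504  0.00656983  0.00902074  0.01067445] [0.02037241 0.0205601  0.02422993]
```

View pics/w3.png

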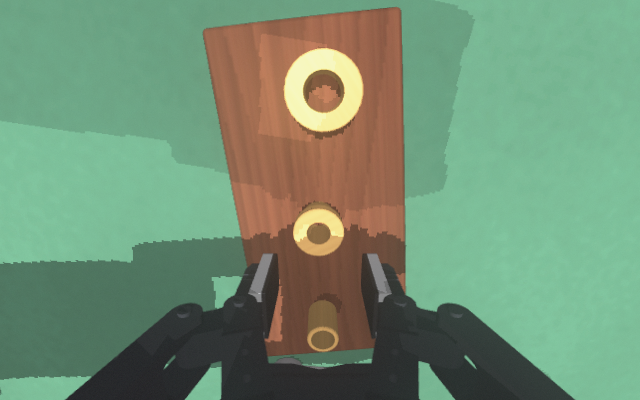

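Run:
```python
from h import *
c=pickle.load(open('w3.pkl','rb'))
hsv=cv2.cvtColor(c['img'],cv2.COLOR_RGB2HSV)
save('w3z',cv2.resize(c['img'][180:280,250:390],None,fx=5,fy=5))
for i in range(5):
    o=ctrl.get_obs();w=camera('wrist');print(o['eef_pos'],o['time_s'])
# head centre in tool frame at plane
d=dirs(c,[[318.7,231.5]])[0]; H=c['hand_eye']; dd=H[:3,:3]@d
for x in (.103-.046,.102-.0455): print(H[:3,3]+dd*((x-H[0,3])/dd[0]))
```

```text
[0.54265793 0.1761741  0.10364912] 3.425
[0.54271676 0.17614008 0.10369808] 3.475
[0.54264865 0.17606963 0.10360869] 3.525
[0.54250973 0.17601686 0.10341827] 3.575
[0.54234893 0.1759788  0.10320189] 3.625
[ 0.057      -0.00137736 -0.00026477]
[ 0.0565     -0.00137542 -0.00048158]
```

View pics/w3z.png

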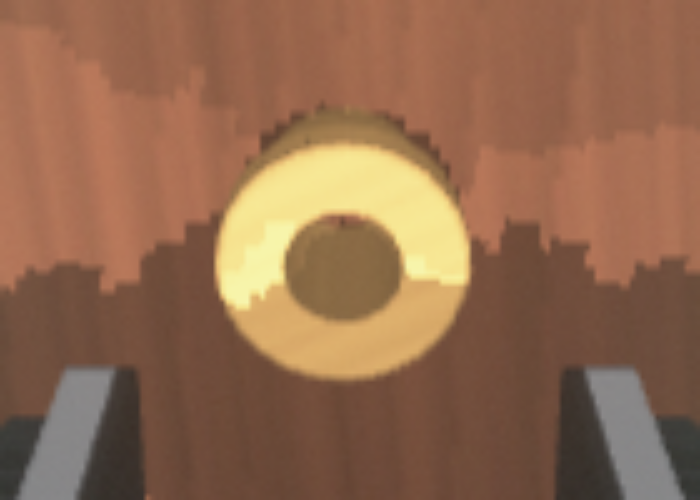

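Call:
drive_tool --pt "0.015 -0.0007 -0.0004 0 0 0 0.2" --pt "0.015 0 0 0 0 0 0.2" --pt "0.015 0 0 0 0 0 0.2" --pt "0.009 0 0 0 0 0 0.2" --pt "0 0 0 0 0 0 0.2" --pt "0 0 0 0 0 0 0.2"

```text
time_s: 4.42
eef_pos: [0.5415, 0.1762, 0.0486]
eef_rot: [0.538, 0.459, 0.538, -0.458]
wrist_force: [-0.3, -0.1, -0.2]
opening: 0.598
```

Run:
```python
from h import *
o,c=get_w('w4'); print(o['time_s'],o['eef_pos'],o['opening'],o['wrist_force'])
s=camera('scene'); b=cv2.resize(s['img'][130:220,300:440],None,fx=5,fy=5,interpolation=cv2.INTER_CUBIC);save('s4',b)
```

```text
4.425 [0.54145723 0.1761689  0.04857393] 0.597683479840391 [-0.28499194 -0.12112715 -0.19353786]
```

View pics/w4.png

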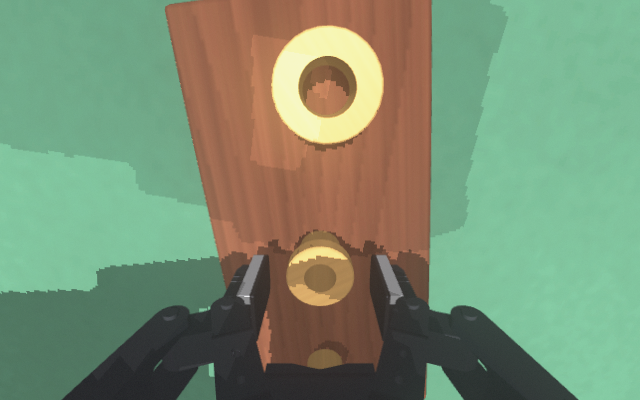

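View pics/s4.png

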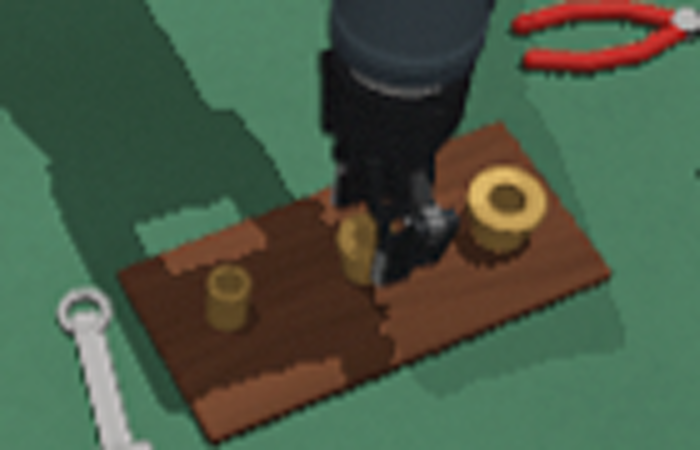

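Call:
drive_tool --pt "0 0 0 0 0 0 -0.2" --pt "0 0 0 0 0 0 -0.6" --pt "0 0 0 0 0 0 -1" --pt "0 0 0 0 0 0 -1" --pt "0 0 0 0 0 0 -1"

```text
time_s: 5.15
eef_pos: [0.5417, 0.1762, 0.0493]
eef_rot: [0.539, 0.459, 0.538, -0.458]
wrist_force: [-2.1, -1.2, 5.5]
opening: 0.363
```

Run:
```python
from h import *
o,c=get_w('w5'); print(o['time_s'],o['eef_pos'],o['opening'],o['wrist_force'])
save('w5z',cv2.resize(c['img'][220:340,240:400],None,fx=5,fy=5))
```

```text
5.15 [0.54167179 0.17624046 0.04928611] 0.36304561538809327 [-2.06156408 -1.17830442  5.46598308]
```

View pics/w5z.png

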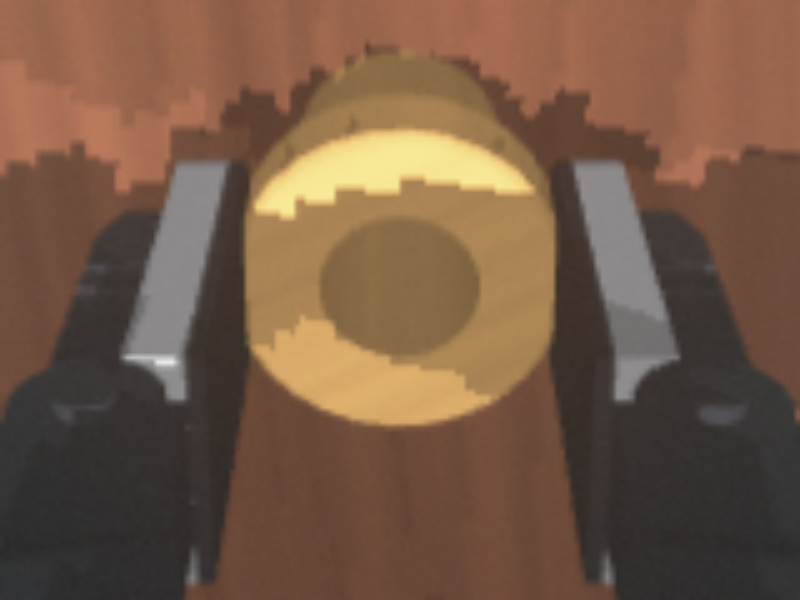

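Call:
drive_tool --pt "-0.005 0 0 0 0 0 -1" --pt "-0.025 0 0 0 0 0 -1" --pt "-0.04 0 0 0 0 0 -1" --pt "-0.03 0 0 0 0 0 -1" --pt "0 0 0 0 0 0 -1"

```text
time_s: 5.82
eef_pos: [0.5429, 0.1764, 0.151]
eef_rot: [0.54, 0.46, 0.537, -0.457]
wrist_force: [0.7, 0.0, -0.7]
opening: 0.357
```

Run:
```python
from h import *
o,c=get_w('w6'); print(o['time_s'],o['eef_pos'],o['opening'],o['wrist_force'])
save('w6z',cv2.resize(c['img'][220:340,240:400],None,fx=5,fy=5))
s=camera('scene'); b=cv2.resize(s['img'][90:190,300:440],None,fx=5,fy=5,interpolation=cv2.INTER_CUBIC);save('s6',b)
```

```text
5.825 [0.542884  0.1764138 0.1510368] 0.35718810908773413 [ 0.7185669   0.04733996 -0.65049615]
```

View pics/w6z.png

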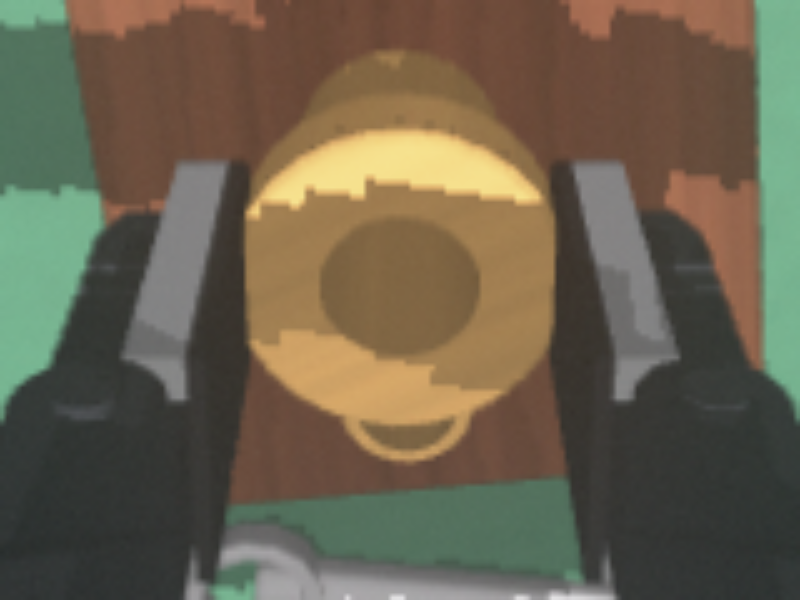

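View pics/s6.png

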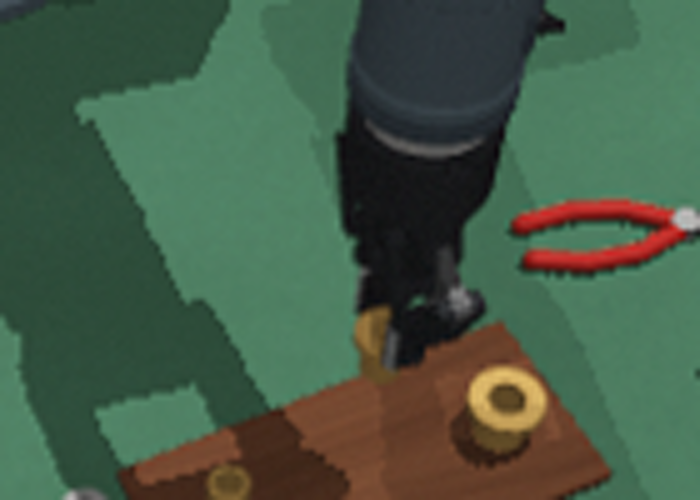

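Call:
drive_tool --pt "0 -0.0017 0.02 0 0 0 -1" --pt "0 -0.0017 0.045 0 0 0 -1" --pt "0 -0.0017 0.05 0 0 0 -1" --pt "0 -0.0017 0.05 0 0 0 -1" --pt "0 -0.0017 0.05 0 0 0 -1" --pt "0 -0.0017 0.05 0 0 0 -1" --pt "0 -0.0017 0.05 0 0 0 -1" --pt "0 -0.0017 0.05 0 0 0 -1" --pt "0 -0.0017 0.05 0 0 0 -1" --pt "0 -0.0017 0.022 0 0 0 -1"

```text
time_s: 7.18
eef_pos: [0.5922, -0.2614, 0.1465]
eef_rot: [0.537, 0.459, 0.538, -0.46]
wrist_force: [-0.3, -0.9, -2.0]
opening: 0.362
```

Call:
drive_tool --pt "0 0 0 0 0 0 -1" --pt "0 0 0 0 0 0 -1"

```text
time_s: 7.42
eef_pos: [0.593, -0.2567, 0.1473]
eef_rot: [0.538, 0.459, 0.539, -0.458]
wrist_force: [-1.2, 0.3, -1.5]
opening: 0.359
```

Run:
```python
from h import *
o,c=get_w('w7'); print(o['time_s'],o['eef_pos'],o['opening'],o['wrist_force'],o['eef_rot'])
p=project(c,[[.586,-.1986,.075]],c['T'])[0];print(p)
x,y=p.astype(int)
save('w7z',cv2.resize(c['img'][y-50:y+50,x-75:x+75],None,fx=5,fy=5));print(x-75,y-50)
```

```text
7.425 [ 0.59298044 -0.25672837  0.1473394 ] 0.3590665888509169 [-1.23446144  0.28270782 -1.47290208] [ 0.53752248  0.45854953  0.53913741 -0.45840241]
[324.60567645 139.09045151]
249 89
```

View pics/w7.png

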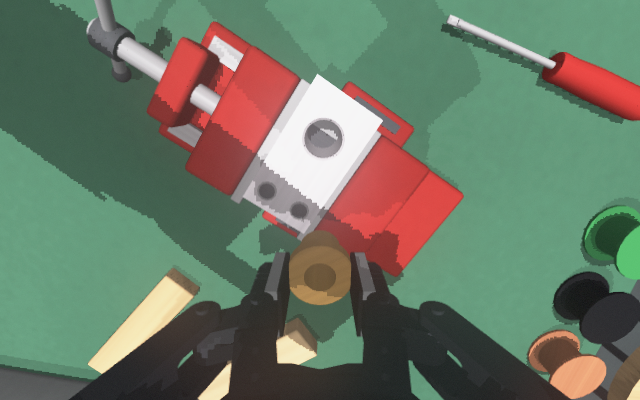

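View pics/w7z.png

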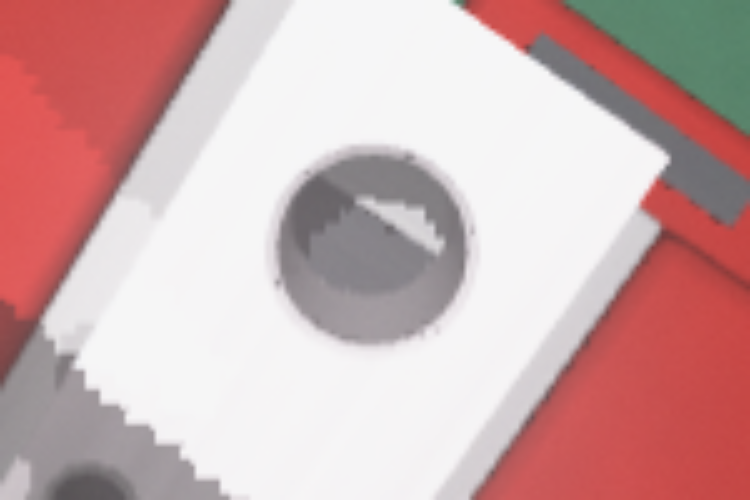

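```bash
cat >> h.py <<'E'
def toolpt(c,uv,x):
    H=c['hand_eye']; d=H[:3,:3]@dirs(c,[uv])[0]; return H[:3,3]+d*((x-H[0,3])/d[0])
E
python3 - <<'E'
from h import *
c=pickle.load(open('w7.pkl','rb'));c5=pickle.load(open('w6.pkl','rb'))
for x in (.002,.003,.004): print(toolpt(c5,[319.5,275.1],x))
D=c5['depth']; 
for uv in ([320,250],[294,290],[345,290]): print('top', c5['hand_eye']@np.r_[dirs(c5,[uv])[0]*np.median(D[uv[1]-2:uv[1]+3,uv[0]-2:uv[0]+3]),1])
D=c['depth']
for uv in ([350,125],[310,105],[300,165]): print('blk', c['T']@np.r_[dirs(c,[uv])[0]*np.median(D[uv[1]-2:uv[1]+3,uv[0]-2:uv[0]+3]),1])
print(onplane(c,[[323,137.6]],.075,c['T']))
for x in (.1473-.075,.1473-.076): print(toolpt(c,[323,137.6],x))
t=pickle.load(open('top0.pkl','rb'))
o1,d1=rays(t,[[407.98,188.74]]);o2,d2=rays(c,[[323,137.6]],c['T']);print(tri(o1,d1[0],o2,d2[0]))
E
```

```text
[ 0.002      -0.00080331 -0.00090341]
[ 0.003      -0.00080448 -0.00029526]
[ 0.004      -0.00080565  0.00031289]
top [ 4.17723625e-03 -5.58632976e-04 -1.34592210e-02  1.00000000e+00]
top [ 0.00416868 -0.01374265  0.00909119  1.        ]
top [0.00401029 0.01210671 0.0089803  1.        ]
blk [ 0.60058342 -0.18728336  0.07446132  1.        ]
blk [ 0.57351093 -0.17924984  0.07453888  1.        ]
blk [ 0.5726566 -0.2180275  0.0744146  1.       ]
[[ 0.58482216 -0.19782813  0.075     ]]
[ 0.0723      0.00141679 -0.05932864]
[ 0.0713      0.00140666 -0.05943906]
(array([ 0.58476352, -0.19680261,  0.08319522]), np.float64(0.00044231348235659656))
```

Call:
drive_tool --pt "0 0.0022 -0.014 0 0 0 -1" --pt "0 0 -0.014 0 0 0 -1" --pt "0.01 0 0 0 0 0 -1" --pt "0 0 0 0 0 0 -1" --pt "0 0 0 0 0 0 -1" --pt "0 0 0 0 0 0 -1"

```text
time_s: 8.22
eef_pos: [0.5915, -0.2305, 0.1384]
eef_rot: [0.538, 0.459, 0.538, -0.459]
wrist_force: [-0.5, -0.1, -1.6]
opening: 0.357
```

Run:
```python
from h import *
o,c=get_w('w8'); print(o['time_s'],o['eef_pos'],o['opening'],o['wrist_force'],o['eef_rot'])
p=project(c,[[.585,-.1978,.075]],c['T'])[0];print(p)
save('w8z',cv2.resize(c['img'][120:270,240:400],None,fx=5,fy=5)[:600])
save('w8y',cv2.resize(c['img'][220:340,240:400],None,fx=5,fy=5)[:600])
for i in range(6):
    print(ctrl.get_obs()['eef_pos']); camera('wrist')
```

```text
8.225 [ 0.59148961 -0.2305153   0.13844063] 0.3574242073366641 [-0.53148663 -0.09629644 -1.55189911] [ 0.53826642  0.45871271  0.53797407 -0.45873283]
[318.874754  180.1345474]
[ 0.59148974 -0.23046208  0.13845142]
[ 0.59146271 -0.23043101  0.13844818]
[ 0.59142366 -0.23035657  0.13842695]
[ 0.59140372 -0.23028886  0.13839828]
[ 0.59141323 -0.23020883  0.13838762]
[ 0.59141581 -0.23018366  0.13837373]
```

View pics/w8z.png

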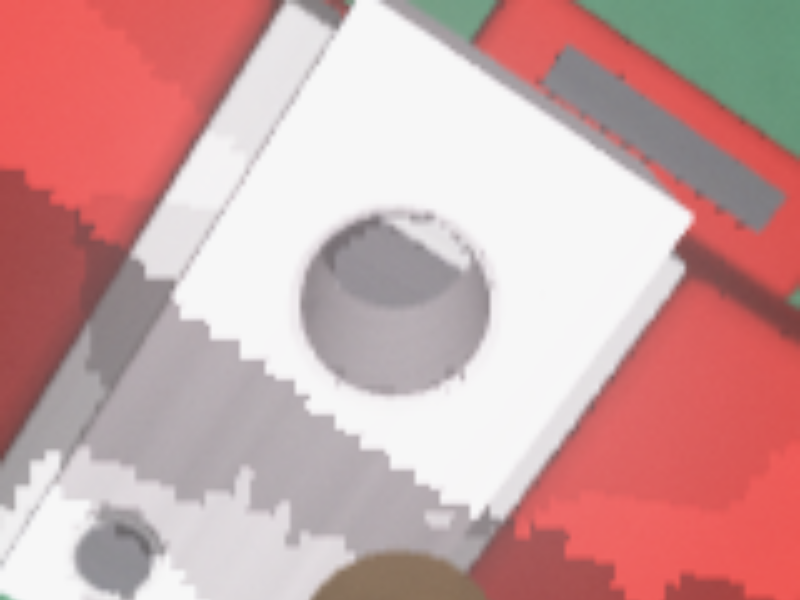

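View pics/w8y.png

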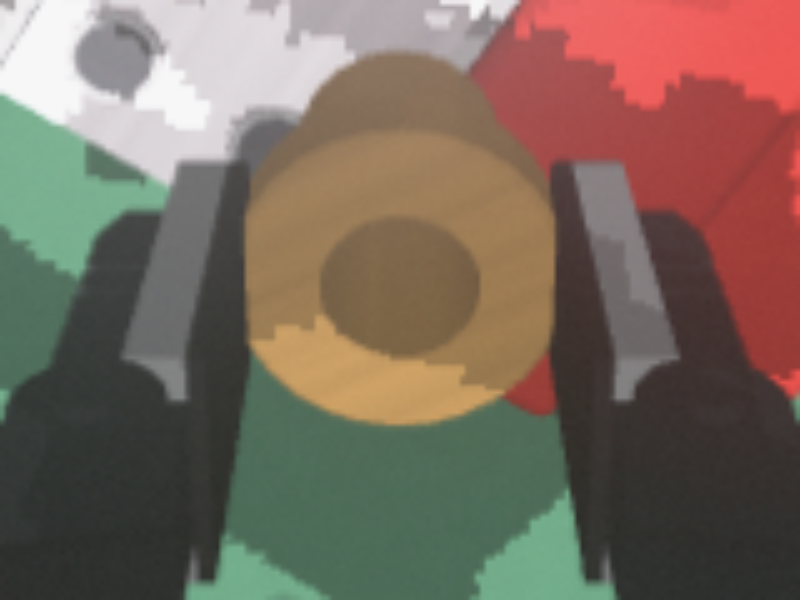

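Run:
```python
from h import *
c7=pickle.load(open('w7.pkl','rb'));c=pickle.load(open('w8.pkl','rb'))
o1,d1=rays(c7,[[323,137.6]],c7['T']);o2,d2=rays(c,[[318.6,179.8]],c['T']);print(tri(o1,d1[0],o2,d2[0]))
print(onplane(c,[[318.6,179.8]],.075,c['T']))
for x in (.1384-.075,.1384-.0745): print('bore',toolpt(c,[318.6,179.8],x))
for x in (.003,.004): print('head',toolpt(c,[319.5,275.1],x))
for x in (.035,.036,.037,.038): print('footedge',toolpt(c,[319.6,229.8],x))
# hole centre
print('hole',[toolpt(c,[240+80-.4,220+57-.4],x) for x in(.003,.004)])
```

```text
(array([ 0.58485477, -0.19799448,  0.07343184]), np.float64(1.6266922556571392e-05))
[[ 0.58479082 -0.1976096   0.075     ]]
bore [ 0.0634     -0.00142109 -0.03357955]
bore [ 0.0639     -0.00142309 -0.03345557]
head [ 0.003      -0.00080119 -0.00029725]
head [ 0.004      -0.00080236  0.00031089]
footedge [ 0.035      -0.00076811 -0.01087425]
footedge [ 0.036      -0.00076886 -0.01044708]
footedge [ 0.037      -0.0007696  -0.01001991]
footedge [ 0.038      -0.00077035 -0.00959274]
hole [array([ 0.003     , -0.00075212,  0.00055236]), array([ 0.004     , -0.00075292,  0.00116685])]
```

Call:
drive_tool --pt "0 -0.0006 -0.0115 0 0 0 -1" --pt "0 0 -0.011 0 0 0 -1" --pt "0.01 0 -0.011 0 0 0 -1" --pt "0.01 0 0 0 0 0 -1" --pt "0 0 0 0 0 0 -1" --pt "0 0 0 0 0 0 -1" --pt "0 0 0 0 0 0 -1" --pt "0 0 0 0 0 0 -1"

```text
time_s: 9.57
eef_pos: [0.5857, -0.1974, 0.1186]
eef_rot: [0.538, 0.459, 0.538, -0.459]
wrist_force: [-0.1, 0.0, -1.2]
opening: 0.36
```

Run:
```python
from h import *
o,c=get_w('w9'); print(o['time_s'],o['eef_pos'],o['opening'],o['wrist_force'],o['eef_rot'])
M=R.from_quat(np.roll(o['eef_rot'],-1)).as_matrix();print(M.round(4), M.T@(np.array([.5848,-.1978,.075])-o['eef_pos']))
save('w9z',cv2.resize(c['img'][200:320,240:400],None,fx=5,fy=5))
s=camera('scene'); save('s9',cv2.resize(s['img'][145:245,190:310],None,fx=6,fy=6,interpolation=cv2.INTER_CUBIC)[:600])
```

```text
9.575 [ 0.58567891 -0.19738224  0.11861868] 0.36044564087594 [-0.13294617  0.00994598 -1.16740668] [ 0.53838068  0.45871647  0.53792836 -0.45864859]
[[ 5.000e-04  9.874e-01  1.584e-01]
 [-3.000e-04  1.584e-01 -9.874e-01]
 [-1.000e+00  5.000e-04  4.000e-04]] [ 0.04361833 -0.00095528  0.00025471]
```

View pics/w9z.png

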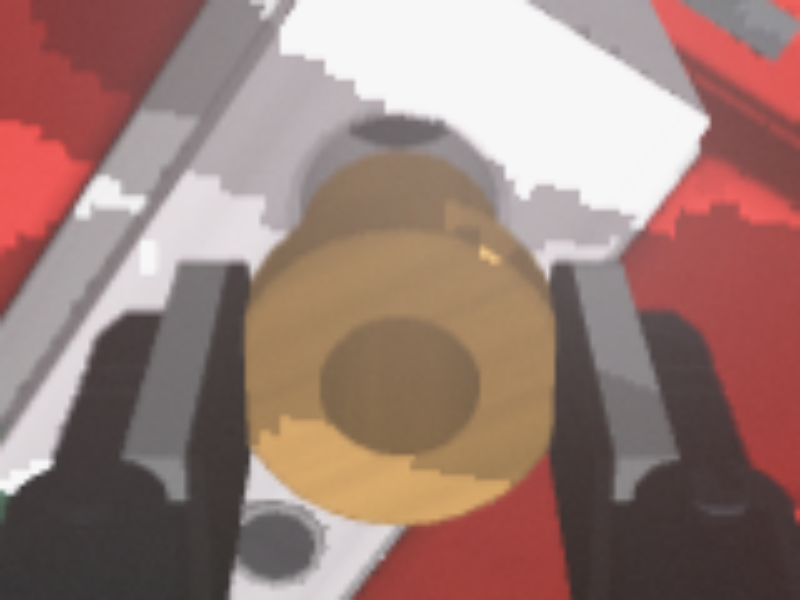

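View pics/s9.png

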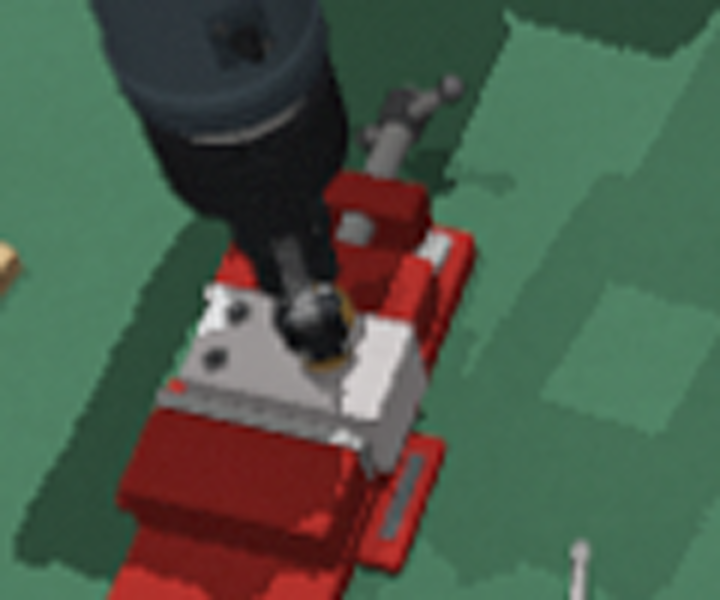

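Run:
```python
from h import *
c=pickle.load(open('w9.pkl','rb'))
x=.0438
print('top edge',toolpt(c,[319.4,200+112/5-.4],x),'L',toolpt(c,[240+300/5-.4,238.4],x),'R',toolpt(c,[240+498/5-.4,238.4],x))
c8=pickle.load(open('w8.pkl','rb')); x=.0636
print('w8 top',toolpt(c8,[318.6,120+205/5-.4],x),'bot',toolpt(c8,[318.6,120+397/5-.4],x),'L',toolpt(c8,[240+297/5-.4,180],x),'R',toolpt(c8,[240+493/5-.4,180],x))
```

```text
top edge [ 0.0438     -0.00089416 -0.0122304 ] L [ 0.0438     -0.01310072 -0.00136561] R [ 0.0438      0.01129961 -0.00136554]
w8 top [ 0.0636     -0.00140554 -0.04597978] bot [ 0.0636     -0.00143908 -0.02058089] L [ 0.0636     -0.01403884 -0.03340269] R [ 0.0636      0.01119284 -0.03339768]
```

Call:
drive_tool --pt "0.002 0 0 0 0 0 -1" --pt "0.002 0 0 0 0 0 -1" --pt "0.002 0 0 0 0 0 -1" --pt "0.001 0 0 0 0 0 -1" --pt "0.001 0 0 0 0 0 -1" --pt "0 0 0 0 0 0 -1"

```text
time_s: 10.42
eef_pos: [0.5854, -0.197, 0.1102]
eef_rot: [0.538, 0.459, 0.538, -0.459]
wrist_force: [-0.1, 0.9, -1.7]
opening: 0.363
```

Call:
drive_tool --pt "0.001 0 0 0 0 0 -1" --pt "0.001 0 0 0 0 0 -1" --pt "0.001 0 0 0 0 0 -1" --pt "0 0 0 0 0 0 -1"

```text
time_s: 10.92
eef_pos: [0.5855, -0.197, 0.1074]
eef_rot: [0.538, 0.459, 0.538, -0.459]
wrist_force: [-1.1, -0.3, -0.9]
opening: 0.359
```

Run:
```python
from h import *
o,c=get_w('w10'); print(o['time_s'],o['eef_pos'],o['opening'],o['wrist_force'],o['torque'])
save('w10z',cv2.resize(c['img'][200:320,240:400],None,fx=5,fy=5))
```

```text
10.925 [ 0.58551755 -0.19703647  0.10737922] 0.35922302870285827 [-1.1019048  -0.26738399 -0.87517648] [ 0.02903052  0.05145273 -0.03524317]
```

View pics/w10z.png

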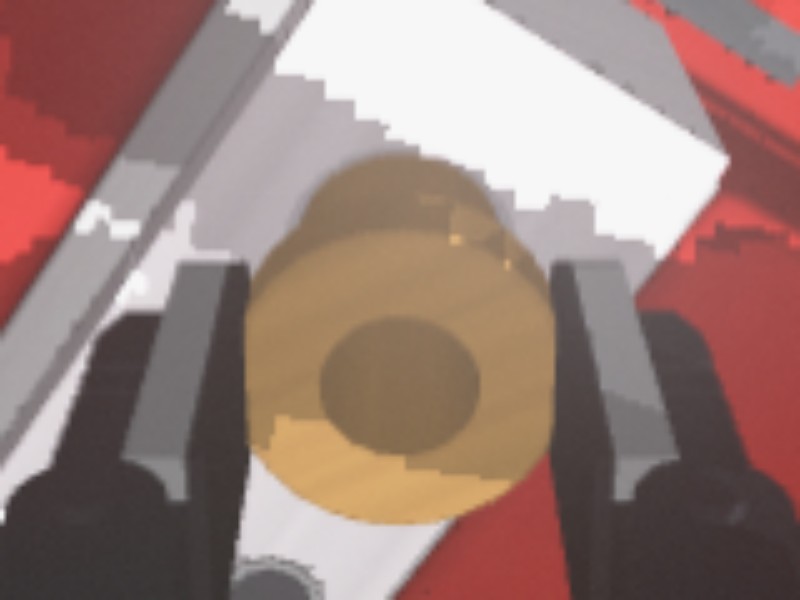

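Call:
drive_tool --pt "0.0008 0 0 0 0 0 -1" --pt "0.0007 0 0 0 0 0 -1" --pt "0 0 0 0 0 0 -1"

```text
time_s: 11.35
eef_pos: [0.5857, -0.1972, 0.1073]
eef_rot: [0.539, 0.458, 0.538, -0.459]
wrist_force: [-4.5, 1.4, 8.5]
opening: 0.359
```

Call:
drive_tool --pt "0.0008 0 0 0 0 0 -1" --pt "0.0007 0 0 0 0 0 -1" --pt "0 0 0 0 0 0 -1"

```text
time_s: 11.72
eef_pos: [0.5858, -0.1973, 0.1064]
eef_rot: [0.539, 0.458, 0.538, -0.459]
wrist_force: [-5.7, 0.9, 12.8]
opening: 0.358
```

Call:
drive_tool --pt "0.0008 0 0 0 0 0 -1" --pt "0.0007 0 0 0 0 0 -1" --pt "0 0 0 0 0 0 -1"

```text
time_s: 12.1
eef_pos: [0.5858, -0.1973, 0.1049]
eef_rot: [0.539, 0.458, 0.538, -0.459]
wrist_force: [-5.1, 2.7, 12.2]
opening: 0.36
```

Call:
drive_tool --pt "0.0006 -0.0004 0 0 0 0 -1" --pt "0.0006 0 0 0 0 0 -1" --pt "0.0006 0 0 0 0 0 -1" --pt "0 0 0 0 0 0 -1"

```text
time_s: 12.6
eef_pos: [0.5858, -0.1975, 0.1037]
eef_rot: [0.539, 0.459, 0.538, -0.459]
wrist_force: [-5.4, 3.3, 14.6]
opening: 0.355
```

Run:
```python
from h import *
o,c=get_w('w11'); print(o['time_s'],o['eef_pos'],o['opening'],o['wrist_force'],o['torque'],o['eef_rot'])
M=R.from_quat(np.roll(o['eef_rot'],-1)).as_matrix();print(M.round(4))
save('w11z',cv2.resize(c['img'][200:320,240:400],None,fx=5,fy=5))
```

```text
12.6 [ 0.58578835 -0.19750852  0.10365548] 0.3553798823397508 [-5.44585336  3.3073073  14.56521132] [ 0.36715804  1.10431365 -0.04773204] [ 0.53897133  0.45854085  0.53760787 -0.45850625]
[[ 0.0015  0.9873  0.159 ]
 [-0.0012  0.159  -0.9873]
 [-1.      0.0013  0.0014]]
```

View pics/w11z.png

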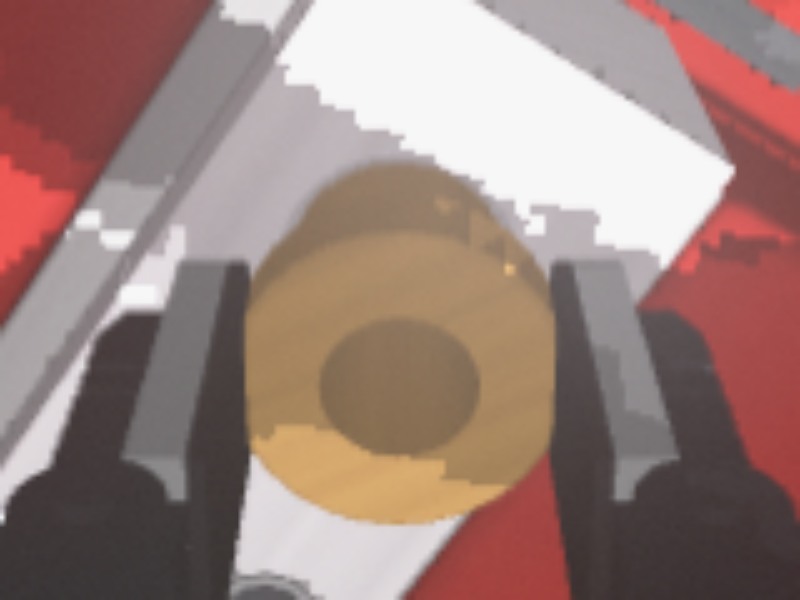

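Call:
drive_tool --pt "0.0005 -0.0006 -0.0004 0 0 0 -1" --pt "0.0006 0 0 0 0 0 -1" --pt "0.0006 0 0 0 0 0 -1" --pt "0 0 0 0 0 0 -1"

```text
time_s: 13.15
eef_pos: [0.5858, -0.1976, 0.1029]
eef_rot: [0.54, 0.459, 0.537, -0.458]
wrist_force: [-5.6, 2.3, 18.7]
opening: 0.358
```

Call:
drive_tool --pt "0.0006 0 0 0 0 0 -1" --pt "0.0006 0 0 0 0 0 -1" --pt "0.0006 0 0 0 0 0 -1" --pt "0 0 0 0 0 0 -1"

```text
time_s: 13.65
eef_pos: [0.5857, -0.1974, 0.1008]
eef_rot: [0.54, 0.459, 0.537, -0.458]
wrist_force: [-6.1, 2.6, 17.0]
opening: 0.355
```

Call:
drive_tool --pt "0.0004 -0.0008 -0.0003 0 0 -0.2 -1" --pt "0.0005 0 0 0 0 0 -1" --pt "0.0005 0 0 0 0 0 -1" --pt "0 0 0 0 0 0 -1"

```text
time_s: 14.15
eef_pos: [0.5857, -0.1974, 0.0998]
eef_rot: [0.539, 0.458, 0.537, -0.459]
wrist_force: [-3.0, 2.5, 17.4]
opening: 0.363
```

Run:
```python
from h import *
o,c=get_w('w12'); print(o['time_s'],o['eef_pos'],o['opening'],o['wrist_force'],o['torque'],o['eef_rot'])
M=R.from_quat(np.roll(o['eef_rot'],-1)).as_matrix();print(M.round(4))
save('w12z',cv2.resize(c['img'][200:320,240:400],None,fx=5,fy=5))
```

```text
14.15 [ 0.58569231 -0.19740789  0.09977598] 0.36294158428485207 [-3.03241022  2.51557616 17.38661448] [ 0.41011616  0.52773888 -0.01901298] [ 0.53929524  0.45807048  0.53726489 -0.45899729]
[[ 1.300e-03  9.873e-01  1.590e-01]
 [-2.900e-03  1.590e-01 -9.873e-01]
 [-1.000e+00  9.000e-04  3.000e-03]]
```

View pics/w12z.png

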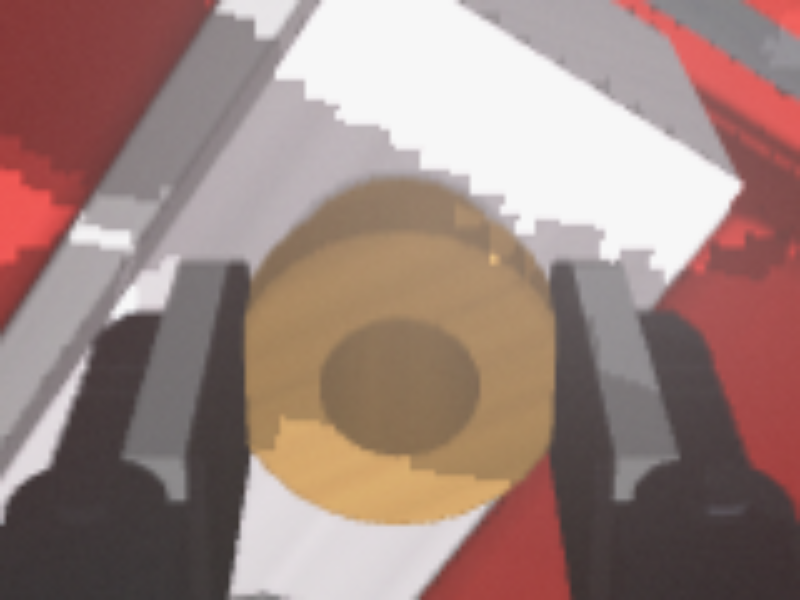

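Call:
drive_tool --pt "0.0004 -0.0004 -0.0005 0 0.12 -0.1 -1" --pt "0.0005 0 0 0 0 0 -1" --pt "0.0005 0 0 0 0 0 -1" --pt "0.0005 0 0 0 0 0 -1" --pt "0 0 0 0 0 0 -1"

```text
time_s: 14.82
eef_pos: [0.5856, -0.1973, 0.0981]
eef_rot: [0.539, 0.458, 0.538, -0.459]
wrist_force: [-1.3, 1.5, 16.4]
opening: 0.359
```

Call:
drive_tool --pt "0.0005 0 0 0 0 0 -1" --pt "0.0005 0 0 0 0 0 -1" --pt "0.0005 0 0 0 0 0 -1" --pt "0.0005 0 0 0 0 0 -1" --pt "0 0 0 0 0 0 -1"

```text
time_s: 15.45
eef_pos: [0.5857, -0.1973, 0.0962]
eef_rot: [0.539, 0.458, 0.538, -0.459]
wrist_force: [-2.2, 2.3, 17.3]
opening: 0.357
```

Aligned and pressing evenly. I'll keep going in small steps.

Call:
drive_tool --pt "0.0005 -0.0003 -0.0003 0 0.05 -0.05 -1" --pt "0.0005 0 0 0 0 0 -1" --pt "0.0005 0 0 0 0 0 -1" --pt "0.0005 0 0 0 0 0 -1" --pt "0 0 0 0 0 0 -1"

```text
time_s: 16.08
eef_pos: [0.5857, -0.1973, 0.0946]
eef_rot: [0.539, 0.458, 0.538, -0.459]
wrist_force: [-1.8, 2.1, 19.2]
opening: 0.36
```

Call:
drive_tool --pt "0.0005 0 0 0 0 0 -1" --pt "0.0005 0 0 0 0 0 -1" --pt "0.0005 0 0 0 0 0 -1" --pt "0.0005 0 0 0 0 0 -1" --pt "0 0 0 0 0 0 -1"

```text
time_s: 16.7
eef_pos: [0.5857, -0.1974, 0.0934]
eef_rot: [0.539, 0.458, 0.538, -0.459]
wrist_force: [-4.2, 2.5, 24.0]
opening: 0.362
```

Run:
```python
from h import *
o,c=get_w('w13'); print(o['time_s'],o['eef_pos'],o['opening'],o['wrist_force'],o['torque'],o['eef_rot'])
M=R.from_quat(np.roll(o['eef_rot'],-1)).as_matrix();print(M.round(4))
save('w13z',cv2.resize(c['img'][200:320,240:400],None,fx=5,fy=5))
```

```text
16.7 [ 0.58573923 -0.19740792  0.0934194 ] 0.36194053442863766 [-4.21190445  2.47805829 24.02592237] [0.4096897  0.80700792 0.02195039] [ 0.53878973  0.45812598  0.53776706 -0.45894748]
[[ 3.000e-04  9.873e-01  1.590e-01]
 [-1.800e-03  1.590e-01 -9.873e-01]
 [-1.000e+00  1.000e-04  1.900e-03]]
```

View pics/w13z.png

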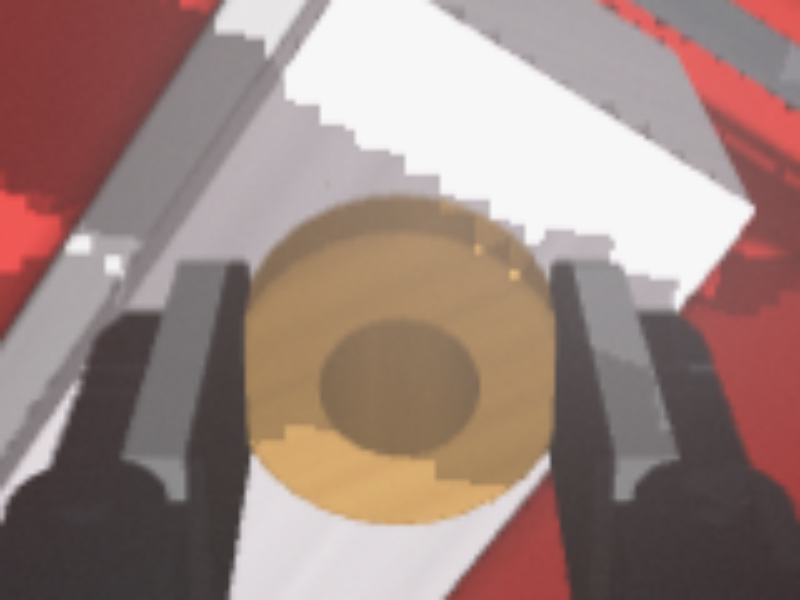

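Call:
drive_tool --pt "0.0003 -0.0005 -0.0003 0 0.05 0 -1" --pt "0.0004 0 0 0 0 0 -1" --pt "0.0004 0 0 0 0 0 -1" --pt "0 0 0 0 0 0 -1" --pt "0 0 0 0 0 0 -1"

```text
time_s: 17.38
eef_pos: [0.5856, -0.1973, 0.0923]
eef_rot: [0.539, 0.458, 0.538, -0.459]
wrist_force: [-2.2, 3.2, 22.1]
opening: 0.36
```

Call:
drive_tool --pt "0.0003 0 0 0 0 0 -1" --pt "0.0003 0 0 0 0 0 -1" --pt "0.0004 0 0 0 0 0 -1" --pt "0 0 0 0 0 0 -1"

```text
time_s: 17.88
eef_pos: [0.5857, -0.1973, 0.0913]
eef_rot: [0.539, 0.459, 0.538, -0.459]
wrist_force: [-1.7, 2.6, 21.8]
opening: 0.361
```

Call:
drive_tool --pt "0.0003 0 -0.0003 0 0 0 -1" --pt "0.0003 0 0 0 0 0 -1" --pt "0.0003 0 0 0 0 0 -1" --pt "0 0 0 0 0 0 -1"

```text
time_s: 18.38
eef_pos: [0.5856, -0.1972, 0.0904]
eef_rot: [0.539, 0.458, 0.538, -0.459]
wrist_force: [-2.3, 2.3, 21.9]
opening: 0.359
```

Call:
drive_tool --pt "0.0003 0 0 0 0 0 -1" --pt "0.0003 0 0 0 0 0 -1" --pt "0 0 0 0 0 0 -1"

```text
time_s: 18.75
eef_pos: [0.5856, -0.1972, 0.0898]
eef_rot: [0.539, 0.458, 0.538, -0.459]
wrist_force: [-1.5, 1.3, 20.9]
opening: 0.359
```

Call:
drive_tool --pt "0.0003 0 0 0 0 0 -1" --pt "0.0003 0 0 0 0 0 -1" --pt "0 0 0 0 0 0 -1"

```text
time_s: 19.12
eef_pos: [0.5856, -0.1972, 0.0892]
eef_rot: [0.539, 0.458, 0.538, -0.459]
wrist_force: [-1.8, 0.9, 21.8]
opening: 0.357
```

Call:
drive_tool --pt "0.0003 0 0 0 0 0 -1" --pt "0.0002 0 0 0 0 0 -1" --pt "0 0 0 0 0 0 -1"

```text
time_s: 19.5
eef_pos: [0.5856, -0.1972, 0.0887]
eef_rot: [0.539, 0.458, 0.538, -0.459]
wrist_force: [-2.2, 1.8, 22.5]
opening: 0.358
```

Run:
```python
from h import *
o,c=get_w('w14'); print(o['time_s'],o['eef_pos'],o['opening'],o['wrist_force'],o['torque'],o['eef_rot'])
save('w14z',cv2.resize(c['img'][200:320,240:400],None,fx=5,fy=5))
s=camera('scene'); save('s14',cv2.resize(s['img'][165:225,210:290],None,fx=9,fy=9,interpolation=cv2.INTER_CUBIC))
```

```text
19.5 [ 0.58559607 -0.19716683  0.0886957 ] 0.3580366282667416 [-2.15757378  1.80264881 22.48523214] [0.22574343 0.4382768  0.01807032] [ 0.53895902  0.45843107  0.53757918 -0.4586641 ]
```

View pics/w14z.png

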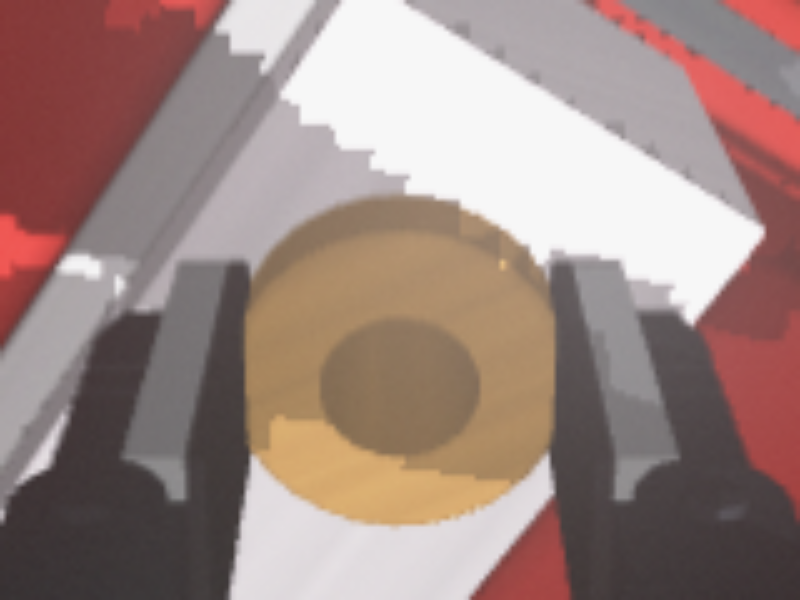

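View pics/s14.png

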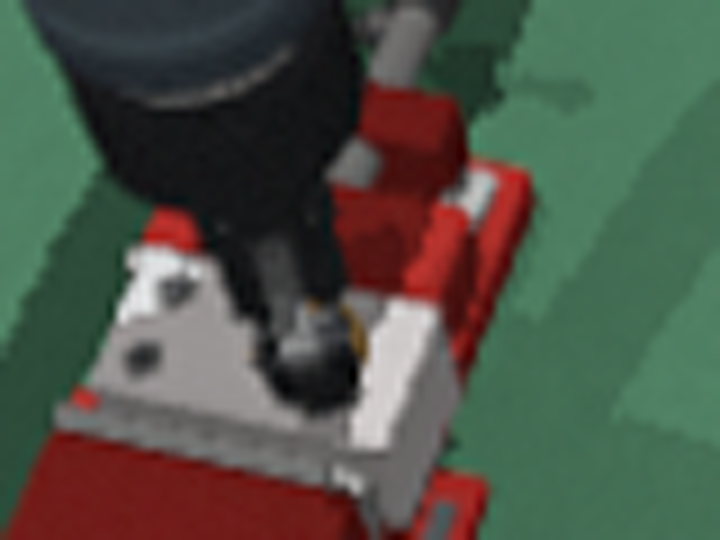

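Call:
drive_tool --pt "0.0002 0 0 0 0 0 -1" --pt "0.0002 0 0 0 0 0 -1" --pt "0 0 0 0 0 0 -1"

```text
time_s: 19.98
eef_pos: [0.5856, -0.1972, 0.0883]
eef_rot: [0.539, 0.458, 0.538, -0.459]
wrist_force: [-2.3, 1.4, 20.8]
opening: 0.36
```

Call:
drive_tool --pt "0.0002 0 0 0 0 0 -1" --pt "0.0002 0 0 0 0 0 -1" --pt "0 0 0 0 0 0 -1"

```text
time_s: 20.35
eef_pos: [0.5856, -0.1972, 0.0882]
eef_rot: [0.539, 0.458, 0.538, -0.459]
wrist_force: [-2.1, 1.7, 23.6]
opening: 0.359
```

Call:
drive_tool --pt "0.0002 0 0 0 0 0 -1" --pt "0.0002 0 0 0 0 0 -1" --pt "0 0 0 0 0 0 -1"

```text
time_s: 20.72
eef_pos: [0.5856, -0.1972, 0.0882]
eef_rot: [0.539, 0.458, 0.538, -0.459]
wrist_force: [-2.9, 3.5, 25.6]
opening: 0.359
```

Call:
drive_tool --pt "0.0002 0 0 0 0 0 -1" --pt "0.0002 0 0 0 0 0 -1" --pt "0 0 0 0 0 0 -1"

```text
time_s: 21.1
eef_pos: [0.5856, -0.1972, 0.0881]
eef_rot: [0.539, 0.458, 0.538, -0.459]
wrist_force: [-4.8, 3.1, 28.8]
opening: 0.356
```

Run:
```python
from h import *
o,c=get_w('w15'); print(o['time_s'],o['eef_pos'],o['opening'],o['wrist_force'],o['torque'],o['eef_rot'])
save('w15z',cv2.resize(c['img'][200:320,240:400],None,fx=5,fy=5))
```

```text
21.1 [ 0.58564015 -0.19717662  0.08812877] 0.3557299890696063 [-4.8406072   3.11537578 28.8157695 ] [ 0.51447238  0.96295708 -0.01753443] [ 0.53899527  0.4583774   0.5375776  -0.458677  ]
```

View pics/w15z.png

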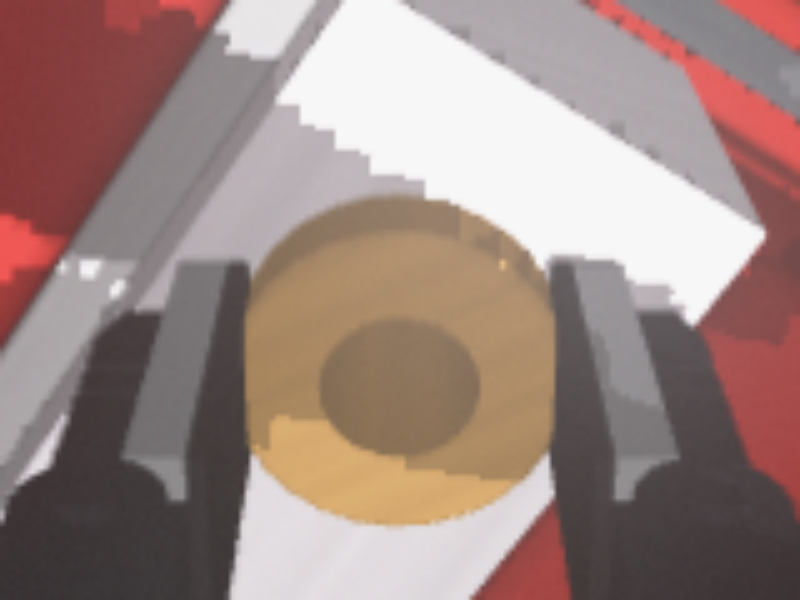

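The force rises from 21 to 29 N while the height stays at 0.088 m, so the shoulder has bottomed. I'll unload and then open.

Call:
drive_tool --pt "-0.001 0 0 0 0 0 -1" --pt "-0.001 0 0 0 0 0 -1" --pt "-0.001 0 0 0 0 0 -1" --pt "0 0 0 0 0 0 -1"

```text
time_s: 21.65
eef_pos: [0.5854, -0.1971, 0.0883]
eef_rot: [0.539, 0.459, 0.538, -0.459]
wrist_force: [2.8, -0.1, 10.0]
opening: 0.358
```

Call:
drive_tool --pt "-0.0008 0.0004 0 0 0 0 -1" --pt "-0.0006 0.0004 0 0 0 0 -1" --pt "0 0 0 0 0 0 -1"

```text
time_s: 22.02
eef_pos: [0.5854, -0.1969, 0.0884]
eef_rot: [0.538, 0.458, 0.538, -0.459]
wrist_force: [4.3, -2.6, 6.1]
opening: 0.364
```

Call:
drive_tool --pt "0 0 0 0 0 0 -0.2" --pt "0 0 0 0 0 0 0" --pt "-0.001 0 0 0 0 0 0.1" --pt "-0.002 0 0 0 0 0 0.1" --pt "0 0 0 0 0 0 0.1"

```text
time_s: 22.65
eef_pos: [0.5828, -0.1952, 0.0892]
eef_rot: [0.536, 0.458, 0.541, -0.459]
wrist_force: [0.4, -0.2, -0.3]
opening: 0.549
```

Call:
drive_tool --pt "-0.01 0 0 0 0 0 0.1" --pt "-0.02 0 0 0 0 0 0.3" --pt "-0.03 0 0 0 0 0 0.5" --pt "-0.02 0 0.02 0 0 0 0.5" --pt "0 0 0.02 0 0 0 0.5" --pt "0 0 0 0 0 0 0.5" --pt "0 0 0 0 0 0 0.5"

```text
time_s: 23.52
eef_pos: [0.589, -0.2344, 0.1677]
eef_rot: [0.535, 0.458, 0.542, -0.46]
wrist_force: [-0.8, 0.9, -0.1]
opening: 0.749
```

Run:
```python
from h import *
o,c=get_w('w16'); print(o['time_s'],o['eef_pos'],o['opening'],o['wrist_force'])
p=project(c,[[.5848,-.1978,.084]],c['T'])[0].astype(int);print(p); x,y=p
save('w16z',cv2.resize(c['img'][y-60:y+60,x-80:x+80],None,fx=5,fy=5));print(x-80,y-60)
D=c['depth']
for uv in [(x-12,y),(x+12,y),(x,y-12),(x,y+12)]: print('head',(c['T']@np.r_[dirs(c,[uv])[0]*np.median(D[uv[1]-1:uv[1]+2,uv[0]-1:uv[0]+2]),1]).round(4))
s=camera('scene'); save('s16',cv2.resize(s['img'][165:225,210:290],None,fx=9,fy=9,interpolation=cv2.INTER_CUBIC))
t=camera('top'); save('t16',t['img'])
```

```text
23.525 [ 0.58895429 -0.23443254  0.1677258 ] 0.74908778389624 [-0.83719802  0.85401415 -0.13825366]
[324 168]
244 108
head [ 0.5763 -0.1984  0.0843  1.    ]
head [ 0.5929 -0.1958  0.0841  1.    ]
head [ 0.5832 -0.1887  0.0846  1.    ]
head [ 0.586  -0.2057  0.084   1.    ]
```

View pics/w16z.png

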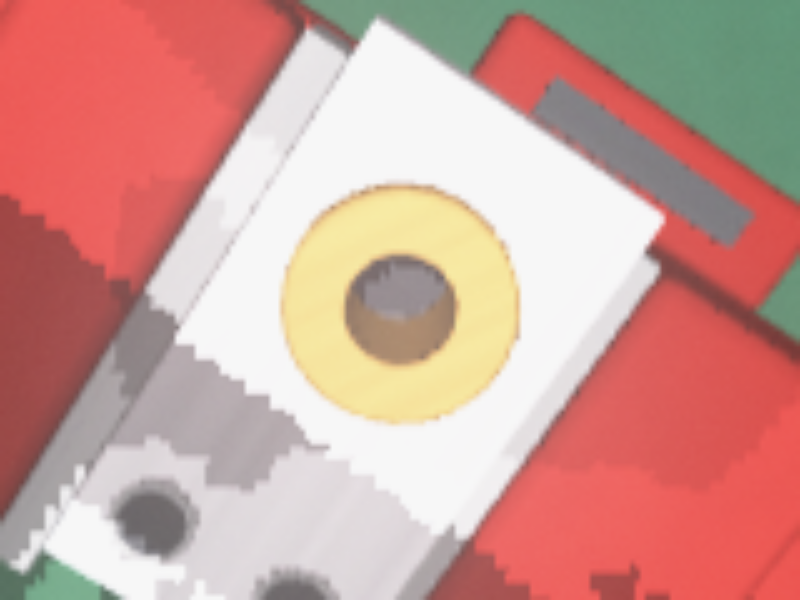

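View pics/s16.png

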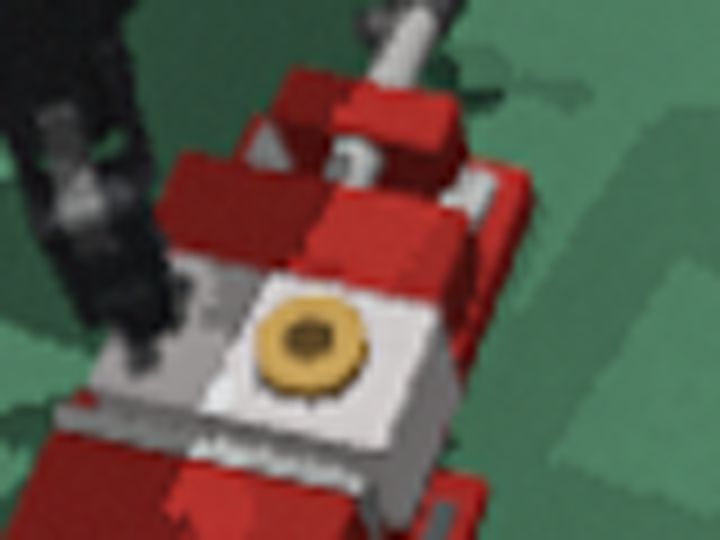

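View pics/t16.png

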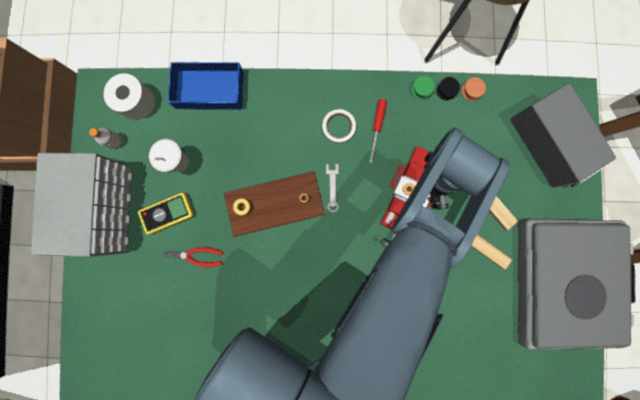

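The head sits at pixel (324,168) in the wrist view, flush all round. I'll fit planes to the head and the block face in this same picture as a last check.

Run:
```python
from h import *
c=pickle.load(open('w16.pkl','rb'));D=c['depth']
v,u=np.mgrid[108:228,244:404];d=D[108:228,244:404].ravel()
P=(dirs(c,np.c_[u.ravel(),v.ravel()])*d[:,None])@c['T'][:3,:3].T+c['T'][:3,3]
hsv=cv2.cvtColor(c['img'],cv2.COLOR_RGB2HSV)[108:228,244:404].reshape(-1,3)
hd=(hsv[:,1]>90)&(hsv[:,0]>15)&(hsv[:,0]<35)&(hsv[:,2]>200)&(d>0)
fc=(hsv[:,1]<20)&(hsv[:,2]>235)&(d>0)&(abs(P[:,2]-.0745)<.004)
def fit(m):
    m=m.copy(); A=np.c_[P[m,:2]-[.5848,-.1975],np.ones(m.sum())]; k=np.linalg.lstsq(A,P[m,2],rcond=None)[0]
    r=P[m,2]-A@k; g=abs(r)<.002; return np.linalg.lstsq(A[g],P[m,2][g],rcond=None)[0],m.sum()
h,f=fit(hd),fit(fc);print(h,f,'height over face',h[0][2]-f[0][2],'tilt',h[0][:2]-f[0][:2])
print(onplane(c,[[244+400.5/5-.4,108+304/5-.4]],.0848,c['T']))
```

```text
(array([ 0.00225858, -0.02229398,  0.08443759]), np.int64(431)) (array([-0.0004954 ,  0.00254023,  0.07438446]), np.int64(3537)) height over face 0.010053138284056892 tilt [ 0.00275398 -0.02483421]
[[ 0.58444323 -0.19730589  0.0848    ]]
```

Run:
```python
from h import *
for k in range(3):
    o,c=get_w('w17');D=c['depth']
    v,u=np.mgrid[108:228,244:404];d=D[108:228,244:404].ravel()
    P=(dirs(c,np.c_[u.ravel(),v.ravel()])*d[:,None])@c['T'][:3,:3].T+c['T'][:3,3]
    r=np.hypot(P[:,0]-.5845,P[:,1]+.1973)
    def fit(m):
        A=np.c_[P[m,:2]-[.5845,-.1973],np.ones(m.sum())];z=P[m,2]
        k=np.linalg.lstsq(A,z,rcond=None)[0];g=abs(z-A@k)<.002
        return np.linalg.lstsq(A[g],z[g],rcond=None)[0].round(4),g.sum()
    h=fit((r>.0095)&(r<.0155)&(d>0)&(abs(P[:,2]-.084)<.004)); f=fit((r>.019)&(r<.03)&(d>0)&(abs(P[:,2]-.0745)<.004))
    print(h,f,(h[0]-f[0]).round(4))
print(o['eef_pos'],o['time_s'])
```

```text
(array([ 0.0024, -0.0104,  0.0846]), np.int64(938)) (array([-0.0014,  0.0029,  0.0744]), np.int64(2596)) [ 0.0038 -0.0133  0.0102]
(array([ 0.004 , -0.0057,  0.0846]), np.int64(943)) (array([-0.0026,  0.004 ,  0.0744]), np.int64(2601)) [ 0.0066 -0.0097  0.0102]
(array([ 0.002 , -0.0103,  0.0846]), np.int64(941)) (array([-0.0014,  0.0036,  0.0744]), np.int64(2589)) [ 0.0034 -0.0139  0.0102]
[ 0.58961387 -0.2343553   0.16861944] 23.775
```

Head is 10.2 mm above the face (it is 10 mm thick), with about 0.01 rad of tilt, which is within noise. It is centred to about 0.5 mm, and the robot touches nothing.

```bash
python3 -c "
from h import *
print(ctrl.get_obs()['wrist_force']); print(hand_in())"
```

```text
[-0.1526875  -0.84404635  0.10087818]
the job is handed in; nothing more can be done
None
```

The bushing is pressed home in the bore and released, and I handed the job in after about 24 s of robot time. No verdict was reported.

I gripped the middle piece on the board by its head with the fingertips, started it in the bore and pressed it down in small steps. Pressing took about 12 to 24 N. The height then stayed at 0.088 m while the force rose from 21 to 29 N, so I took the shoulder as bottomed, eased off and let go. The highest wrist force I read was 28.8 N upward (about 29 N in all), under the 35 N limit.

**Last checks**
- **Depth:** the head's top measured 10.05 to 10.2 mm above the block's face, against a 10 mm head, so the shoulder is on the face to about 0.2 mm.
- **Centring:** the head is about 0.5 mm from the measured bore centre.
- **Tilt:** the final fits gave about 0.01 rad, within the 0.05 limit. An earlier rough fit gave 0.025 rad, but it covered only part of the head.
- **Clearance:** the gripper is raised clear of the block, and the wrist force is near zero.
- **Other things on the bench:** in the last top view everything I could see is where it was. The arm hid part of the offcuts.

**Disagreements**
- **Block face height:** depth readings gave 74.4 mm, two wrist views 73.4 mm, and wrist plus top camera 83 mm. The 83 mm came from two nearly parallel views, so I discarded it. The text says 75 mm.
- **Sideways load:** there was up to 6 N sideways early in the press, which I reduced by small shifts and tilts of the tool. It rose again to about 5 N as the shoulder bottomed.
- **Release:** about 6 N of upward force remained when I opened the jaws, and the tool sprang about 3 mm sideways.

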